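Shim up the front of a printing screen and hold the wedge

ROBOT

A 6-joint arm with a two-finger parallel gripper is mounted at the origin on the work surface. World frame = base frame: x ahead of the robot, y to its left, z up, the work surface at z = 0. Lengths are in m, angles in rad, forces in N, time in s.
With the tool pointing down it reaches from about 0.35 to 0.775 m from the base axis. Payload 5.5 kg.
Tool frame: the origin (TCP) lies where the fingers leave the gripper's body, on its centre line; the fingertips stand 73 mm ahead of it and the grasp point (between the pads) lies 54 mm ahead of it; z points along the fingers, y is the line along which they close (so a half turn about z gives the same grasp; the last joint's range is limited). The gripper opens to 85 mm and grips with 20 to 120 N. Pads are 22 mm wide; open, the fingers measure 114 mm over their backs; the gripper's body (76 mm by 85 mm) begins 54 mm behind the grasp point. The pads swing forward as they close: fully open they stand 13 mm farther back than shut.
Start: joints at [-1.319, 0.313, 0.046, 1.304, 0, 1.431], TCP at [0.22, -0.531, 0.304] pointing down, gripper open.
Joint ranges: [-2.76, 2.76], [-0.86, 1.69], [-1.03, 1.26], [-2.2, 2.34], [-1.47, 1.5], [-3.14, 3.14]. Speed limits (rad/s): [2.57, 2.57, 3.14, 3.14, 3.14, 3.14].

INTERFACE

Orientations are given as [roll, pitch, yaw] about the fixed x, y, z axes, in that order (R = Rz(yaw) Ry(pitch) Rx(roll)).
In Python, from bench import * gives the robot as it stands. The module is installed in compiled form; this text tells all that it offers.
- The arm moves only by the shell command python3 -m creep 'ROWS'. ROWS is JSON, a list that holds one entry, the list of rows, each a list of 7 numbers: the turn, a rotation vector about the tool's x, y, z in rad, then the shift along the tool's x, y, z in mm, then the opening, from 0 (shut) to 1 (fully open). In form: [[[ax, ay, az, x, y, z, hand], ...]]. A call has exactly 5 rows; each row shifts and turns the commanded pose from where the row before left it, along the tool's axes as they then stand; what a row does not reach is not made up. A row lasts 1/10 s, in which the tool goes at most 50 mm and 8.59 degrees, less where a joint would pass 70% of its speed; a pose out of reach is approached as far as the arm can. A call with a gripper value outside its range is refused whole. The fingers move at their own pace and stop on an object; the grip force is fixed at half the most. Time passes only in rows, so rows that do not move let the fingers close, or fill a call up. It gives the time, the measured TCP pose, the force, the opening and the grip force at its end, in the units of the state.
- get_state(): the state, without advancing time (a new reading comes with each control period).
- camera(name): name is "side" or "top"; returns the picture (384x512x3 uint8, red, green, blue); there is no depth.
- calibration(name): a dict with "intrinsics" (3x3 intrinsics, pixels), "rvec" (rotation vector, rad) and "tvec" (3), from world to camera coordinates, as OpenCV has them. Camera axes: x right, y down, z forward; pixel columns grow to the right and rows downward; lengths in m; the calibration is good to about 2 mm. A picture is of the moment at which its call begins. calibration takes no time and is no camera call.
- job_done(): hands the job in; it is judged then, once.
The state is a dict: "t": time; "q": joint angles; "qvel": joint speeds; "joint_torque": joint torques, N m; "ee_pos": TCP position; "orientation": TCP orientation; "wrist_force": force on the tool from outside, world axes, zero at the start; "moment": the same for the moment, N m; "finger_gap": opening from 0.0 (shut) to 1.0 (fully open); "finger_force": force on a finger pad.
Only numpy, scipy, OpenCV 4.12 (cv2) and the standard library are available. Lean on these libraries where they do the work, as an engineer would, in place of code of your own. Each camera call takes 0.05 s, during which the arm holds its last target. There are 200 camera calls.

TASK

The screen frame of the hand printing press hangs a little above its front rest. Lay flat white shims one on another on the rest, in under the frame's front rail to the lip, until the wooden wedge can close the gap that is left; then slide the wedge in on top of them, thin end first, until you feel it bind under the rail, without lifting the frame out of its setting. The job ends with you still gripping the wedge, so that the stack stays tight; leave the ink tub, the wash bottle and the tape roll where they are.

Things in the scene. Friction and masses are not known exactly. Their poses are not given: they have to be found in the camera images.
- press: blue hand screen-printing press fixed to the bench; place and yaw vary. Origin on the bench (z=0) below the middle of the outer lower edge of the frame's front rail. +y points out of its front, things enter the gap along -y; x runs along the rail, z up. Base plate x -145..145, y -410..90 mm, top at z 30 mm. Two uprights 246 mm tall at x +-125, y -340 mm
- shoe_top (a point): on the flat top of the press's front rest, below the rail's outer edge (press x 0, y 0, z 60 mm); axes as the press. The rest is a steel shoe 26 mm wide (x -13..13), y -64..58 mm; at its inner end (y -64..-58) a heel lip rises 9 mm above the shoe and stops the shims
- screen_frame: pale wooden screen frame 200 x 300 mm with mesh, rails 30 mm wide, 20 mm tall; its front rail covers press y -30..0 mm. Origin on its hinge shaft, press y -340, 90 mm above the bench; its y points to the front rail. A counterweight balances it and friction holds it at its height; about 9 N up or down at the front rail moves it
- rail_edge (a point): middle of the outer lower edge of the frame's front rail (press x 0, y 0). Its height above shoe_top is the gap, 15.5 to 25 mm. One shim suits a gap up to 19 mm, two a wider one; the wedge then closes the rest, 6.5 to 13 mm
- shim_a: loose flat white plastic shim 36 mm wide (x) x 110 mm long (y) x 6 mm thick, 25 g; all three alike, one or two are needed. Origin at the centre of its underside. It lies on the red board, long side within 25 degrees of world y. Pushed home on the shoe to the heel lip it sticks out 52 mm in front of the rail, where it can be held by its long sides
- shim_b: as shim_a
- shim_c: as shim_a
- wedge: loose wooden wedge 36 mm wide (x), 95 mm long (y), about 35 g; flat underside, top sloping 1 in 5 from 3 mm at the thin end (-y) to 22 mm at the thick end (+y). Origin: centre of underside. On the red board, thin end towards world -y within 25 degrees. With a gap g left over the shims its thin end binds 5 x (g - 3 mm) behind the rail's outer edge
- wedge_tip (a point): middle of the lower edge of the wedge's thin end; axes as the wedge. If it lies lower than the heel lip (on the bare shoe or one shim) the lip stops it 58 mm behind the rail's outer edge
- wedge_heel (a point): middle of the lower edge of the wedge's thick end
- felt_board: fixed red felt-covered board 280 (x) x 270 (y) x 8 mm on the bench, the shims and the wedge lie on its top, 8 mm above the bench. Origin at the centre of its underside
- ink_tub: bystander: black ink tub, 100 mm across, 110 mm tall, origin at the centre of its underside; leave alone
- wash_bottle: bystander: white bottle, 64 mm across, 150 mm tall, origin at the centre of its underside; leave alone
- tape_roll: bystander: yellow roll of tape, 60 mm across, 18 mm tall, lying on the press's base plate at its front corner on the press's +x side; origin at the centre of its underside; leave alone
Not all that is in view belongs to the job. What is shaped like the shim_a but green or purple is not meant.

How it is judged:
On the way, in this order (a step that is already met when the one before it is completed fails the run):
1. a shim lies flat on the shoe, lengthwise, under the front rail (((x of shim_a in the frame of press between -0.013 and 0.013 m and y of shim_a in the frame of press between -0.015 and 0.019 m and z of shim_a in the frame of press between 0.056 and 0.064 m and angle between shim_a's own z axis and vertical below 0.12 rad and angle between the y axis of shim_a and the y axis of press, either way round below 0.2 rad) or (x of shim_b in the frame of press between -0.013 and 0.013 m and y of shim_b in the frame of press between -0.015 and 0.019 m and z of shim_b in the frame of press between 0.056 and 0.064 m and angle between shim_b's own z axis and vertical below 0.12 rad and angle between the y axis of shim_b and the y axis of press, either way round below 0.2 rad) or (x of shim_c in the frame of press between -0.013 and 0.013 m and y of shim_c in the frame of press between -0.015 and 0.019 m and z of shim_c in the frame of press between 0.056 and 0.064 m and angle between shim_c's own z axis and vertical below 0.12 rad and angle between the y axis of shim_c and the y axis of press, either way round below 0.2 rad))), for 0.2 s.
2. the thin end of the wedge is under the rail, above a shim laid there (x of wedge_tip in the frame of press between -0.014 and 0.014 m and y of wedge_tip in the frame of press below -0.01 m and z of wedge_tip in the frame of press above 0.0635 m and ((x of shim_a in the frame of press between -0.013 and 0.013 m and y of shim_a in the frame of press between -0.015 and 0.019 m and z of shim_a in the frame of press between 0.056 and 0.064 m and angle between shim_a's own z axis and vertical below 0.12 rad and angle between the y axis of shim_a and the y axis of press, either way round below 0.2 rad) or (x of shim_b in the frame of press between -0.013 and 0.013 m and y of shim_b in the frame of press between -0.015 and 0.019 m and z of shim_b in the frame of press between 0.056 and 0.064 m and angle between shim_b's own z axis and vertical below 0.12 rad and angle between the y axis of shim_b and the y axis of press, either way round below 0.2 rad) or (x of shim_c in the frame of press between -0.013 and 0.013 m and y of shim_c in the frame of press between -0.015 and 0.019 m and z of shim_c in the frame of press between 0.056 and 0.064 m and angle between shim_c's own z axis and vertical below 0.12 rad and angle between the y axis of shim_c and the y axis of press, either way round below 0.2 rad))), for 0.1 s.
At the end, for the whole second after the job is handed in: A shim lies flat on the shoe, home within 22 mm, 13 mm of its middle; the wedge lies in line (0.15 rad) on the top shim, its tip 10 mm or more under the rail, pressing shim (0.3 N) and frame (1 N); the fingers, not touching the frame, grip it (2 N); rail within 4 mm of its start; all still (all of step 2 and ((x of shim_a in the frame of press between -0.013 and 0.013 m and y of shim_a in the frame of press between -0.015 and 0.019 m and z of shim_a in the frame of press between 0.056 and 0.08 m and angle between shim_a's own z axis and vertical below 0.12 rad and angle between the y axis of shim_a and the y axis of press, either way round below 0.2 rad and contact force between wedge and shim_a above 0.3 N) or (x of shim_b in the frame of press between -0.013 and 0.013 m and y of shim_b in the frame of press between -0.015 and 0.019 m and z of shim_b in the frame of press between 0.056 and 0.08 m and angle between shim_b's own z axis and vertical below 0.12 rad and angle between the y axis of shim_b and the y axis of press, either way round below 0.2 rad and contact force between wedge and shim_b above 0.3 N) or (x of shim_c in the frame of press between -0.013 and 0.013 m and y of shim_c in the frame of press between -0.015 and 0.019 m and z of shim_c in the frame of press between 0.056 and 0.08 m and angle between shim_c's own z axis and vertical below 0.12 rad and angle between the y axis of shim_c and the y axis of press, either way round below 0.2 rad and contact force between wedge and shim_c above 0.3 N)) and angle between the y axis of wedge and the y axis of press, either way round below 0.15 rad and angle between wedge's own z axis and vertical below 0.1 rad and contact force between wedge and screen_frame above 1 N and contact force between the fingers and wedge above 2 N and contact force between each of the arm, the fingers and screen_frame below 0.5 N and distance of rail_edge from where it was at the start of the episode below 0.004 m and linear speed of wedge below 0.01 m/s); the arm keeps its last pose, push and grip.
It fails at once if the screen frame is lifted or pushed out of its setting (rail moved over 6 mm) (distance of rail_edge from where it was at the start of the episode above 0.006 m).
It fails at once if the ink tub is moved over 20 mm (distance of ink_tub from where it was at the start of the episode above 0.02 m).
It fails at once if the wash bottle is moved over 20 mm (distance of wash_bottle from where it was at the start of the episode above 0.02 m).
It fails at once if the tape roll is moved over 20 mm (distance of tape_roll from where it was at the start of the episode above 0.02 m).
It also fails if it takes over 64 s, if anything falls off the work surface, if the arm or the gripper's body presses on something with over 40 N, if the wrist force passes 120 N, or if a joint passes its speed limit or range.

## Working session

There is one attempt and no reset: what is moved stays moved. The work goes in short steps, Python scripts to look and compute and a shell command to move; the robot and the scene stay as the last step left them, time stands still between calls to the robot, and variables do not carry over. Pictures are saved under pics/ and viewed, at most 10 in all, crops included, and the job is handed in when it is done.

```bash
mkdir -p pics; python3 - <<'E'
from bench import *
import cv2
for n in("top","side"):
    im=camera(n); cv2.imwrite(f"pics/{n}0.png",cv2.cvtColor(im,cv2.COLOR_RGB2BGR)); c=calibration(n); print(n,c)
print(get_state())
E
```

```text
top {'intrinsics': array([[351.08249076,   0.        , 254.57260971],
       [  0.        , 351.08249076, 192.17804982],
       [  0.        ,   0.        ,   1.        ]]), 'rvec': array([ 2.18368048, -2.16750197,  0.05538908]), 'tvec': array([0.0717378 , 0.49106009, 1.15103409])}
side {'intrinsics': array([[354.35396347,   0.        , 253.19337874],
       [  0.        , 354.35396347, 181.28896905],
       [  0.        ,   0.        ,   1.        ]]), 'rvec': array([ 0.84109401, -2.51913844,  1.11155005]), 'tvec': array([0.43835106, 0.23126539, 0.8493638 ])}
{'t': 0.1, 'q': array([-1.31860148e+00,  3.13909195e-01,  4.51236675e-02,  1.30359468e+00,
       -1.86735265e-05,  1.43118133e+00]), 'qvel': array([-8.77630462e-05,  5.33787909e-04,  1.68152498e-03,  1.63571438e-03,
        1.83365222e-03, -5.89092010e-04]), 'joint_torque': array([ 3.31131450e-03, -4.81723022e+01,  2.99244708e+01,  1.26710784e-02,
       -8.87766396e-05, -1.29571628e-06]), 'ee_pos': array([ 0.21946798, -0.53111782,  0.30311982]), 'orientation': array([-3.14002158e+00, -2.01924048e-04,  3.91809703e-01]), 'wrist_force': array([-1.00427144, -0.09973677, -0.14594858]), 'moment': array([-0.00210554,  0.02081607,  0.02949325]), 'finger_force': 0.0, 'finger_gap': 0.9970552403149332}
```

View pics/top0.png

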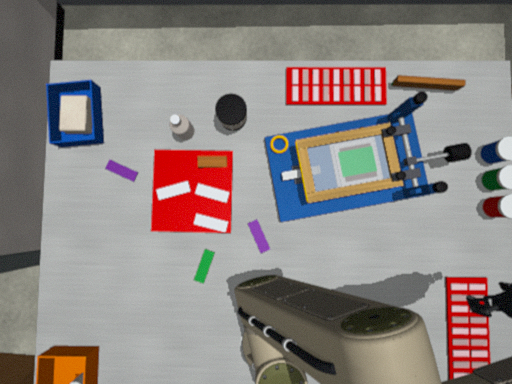

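View pics/side0.png

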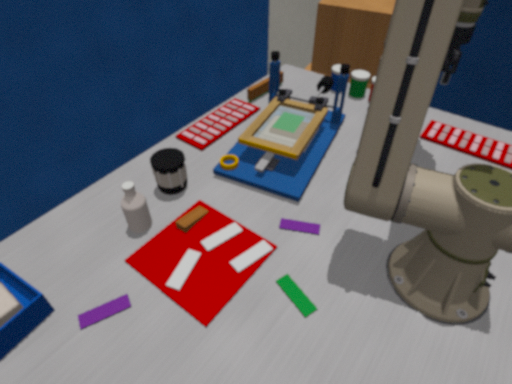

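Top view: red board at (152–232, 150–232), with the wedge at (212,161) and shims at (173,190), (212,192) and (211,222). The shoe is at (290,175). The side view shows the same layout. Next I'll enlarge both.

```bash
python3 - <<'E'
import cv2
t=cv2.imread("pics/top0.png")[140:240,145:315]; s=cv2.imread("pics/side0.png")
cv2.imwrite("pics/t1.png",cv2.resize(t,None,fx=4.7,fy=4.7,interpolation=cv2.INTER_CUBIC))
cv2.imwrite("pics/s1.png",cv2.resize(s[85:200,210:350],None,fx=5,fy=5,interpolation=cv2.INTER_CUBIC))
E
```

```text
(no output)
```

View pics/t1.png

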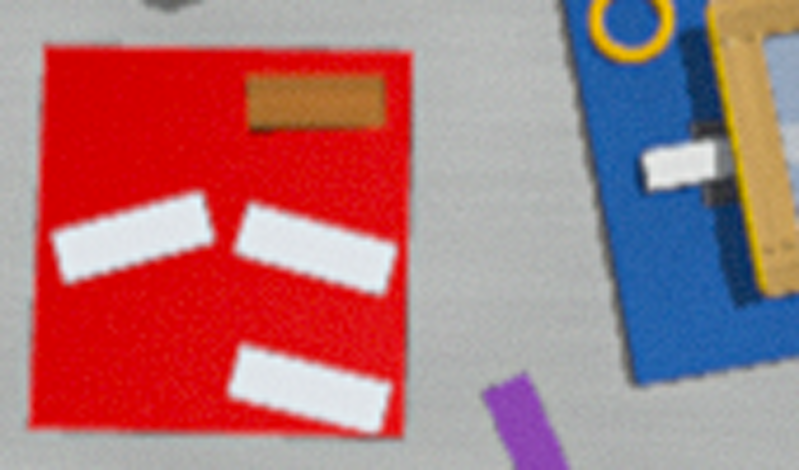

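View pics/s1.png

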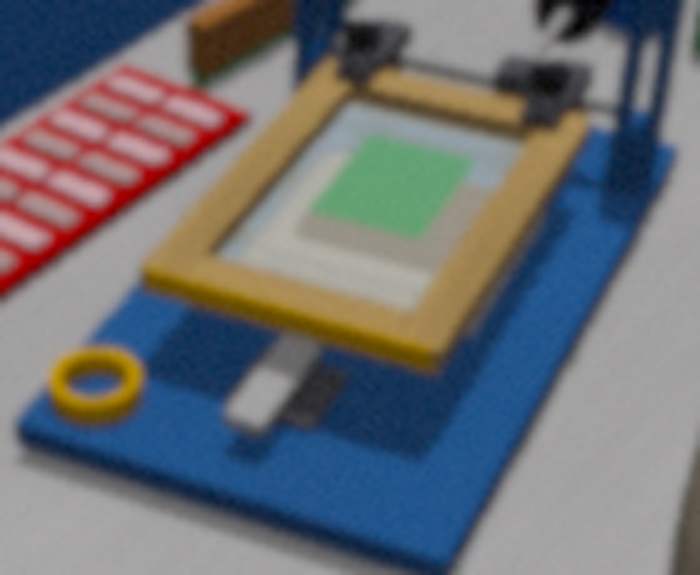

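```bash
cat > h.py <<'E'
import numpy as np, cv2
from bench import calibration
from scipy.optimize import least_squares
C={n:calibration(n) for n in("top","side")}
def proj(n,P):
    c=C[n]; return cv2.projectPoints(np.array(P,float).reshape(-1,3),c["rvec"],c["tvec"],c["intrinsics"],None)[0].reshape(-1,2)
def ray(n,uv,z):
    c=C[n];R=cv2.Rodrigues(c["rvec"])[0];o=-R.T@c["tvec"]
    d=(R.T@np.linalg.inv(c["intrinsics"])@np.c_[np.array(uv,float).reshape(-1,2),np.ones(np.size(uv)//2)].T).T
    return o+d*((z-o[2])/d[:,2])[:,None]
def W(p,P):
    P=np.array(P,float).reshape(-1,3);c,s=np.cos(p[2]),np.sin(p[2])
    return np.c_[p[0]+c*P[:,0]-s*P[:,1],p[1]+s*P[:,0]+c*P[:,1],P[:,2]]
E
python3 - <<'E'
from h import *
T=lambda u,v:(u/4.7+145-.4,v/4.7+140-.4); S=lambda u,v:(u/5+210-.4,v/5+85-.4)
g='g'
F=[("top",T(642,152),(.013,.058,.06)),("top",T(650,191),(-.013,.058,.06)),("top",T(635,385),(-.145,.09,.03)),
("top",(265,136),(.145,.09,.03)),("top",T(762,293),(-.1,0,.080)),("top",(296,141),(.1,0,.080)),
("side",S(18,430),(.145,.09,.03)),("side",S(225,418),(.013,.058,.06)),("side",S(268,434),(-.013,.058,.06)),
("side",S(150,287),(.1,0,.060)),("side",S(435,370),(-.1,0,.060)),("side",S(145,268),(.1,0,.080)),("side",S(440,350),(-.1,0,.080))]
def r(p):
    o=[]
    for n,uv,P in F:
        P=np.array(P); 
        if abs(P[0])==.1: P[2]+=p[3]
        o.append(proj(n,W(p,P))[0]-uv)
    return np.ravel(o)
c0=ray("top",T(735,180),.06)[0]
s=least_squares(r,[c0[0],c0[1],.15,.02],loss='soft_l1');p=s.x
print(p,np.round(r(p).reshape(-1,2),1).tolist())
# overlay
G=p[3]
L=[[(-.145,.09,.03),(.145,.09,.03)],[(.145,.09,.03),(.145,-.41,.03)],[(-.145,.09,.03),(-.145,-.41,.03)],[(-.1,0,.06+G),(.1,0,.06+G)],[(-.1,0,.08+G),(.1,0,.08+G)],[(.013,.058,.06),(.013,0,.06)],[(-.013,.058,.06),(-.013,0,.06)],[(-.013,.058,.06),(.013,.058,.06)]]
out=[]
for n,(y0,y1,x0,x1) in(("top",(115,225,260,330)),("side",(125,205,205,315))):
    im=cv2.imread(f"pics/{n}0.png");k=5
    im=cv2.resize(im[y0:y1,x0:x1],None,fx=k,fy=k,interpolation=cv2.INTER_CUBIC)
    for l in L:
        q=(proj(n,W(p,l))-[x0,y0]+.5)*k; cv2.line(im,*[tuple(map(int,a)) for a in q],(255,0,255),1)
    out.append(im)
cv2.imwrite("pics/o1.png",cv2.resize(np.hstack([cv2.copyMakeBorder(o,0,550-o.shape[0],0,0,0) for o in out]),(800,489)))
# objects
im=cv2.imread("pics/top0.png").astype(int);b,gg,rr=im[...,0],im[...,1],im[...,2]
roi=np.zeros(b.shape,bool);roi[152:231,155:231]=1
for nm,m,z in(("shim",(b>120)&(gg>120),.014),("wedge",(gg>60)&(b<110)&(rr>90),.02)):
    k,l,st,cen=cv2.connectedComponentsWithStats((m&roi).astype(np.uint8))
    for i in range(1,k):
        if st[i,4]<80: continue
        v,u=np.nonzero(l==i); P=ray("top",np.c_[u,v],z)[:,:2]
        (cx,cy),wh,a=cv2.minAreaRect((P*1000).astype(np.float32)); q=P-P.mean(0); w,V=np.linalg.eigh(q.T@q); d=V[:,1]*np.sign(V[1,1])
        print(nm,st[i,4],P.mean(0).round(4),(cx,cy),wh,"yawdeg",np.degrees(np.arctan2(-d[0],d[1])).round(1),cen[i])
E
```

```text
[ 0.54926015 -0.07063713  0.17424908  0.02753836] [[0.2, 0.4], [-0.1, 0.1], [-0.2, 1.0], [-0.4, 0.3], [0.6, 1.5], [-0.1, -1.2], [-0.8, -2.0], [0.0, -0.7], [-0.8, -1.3], [-1.3, 0.2], [1.1, 1.6], [-0.6, -1.3], [0.6, 0.2]]
shim 383 [0.4968 0.3498] (496.892578125, 349.744873046875) (38.59696578979492, 112.48135375976562) yawdeg 15.7 [172.94255875 189.8616188 ]
shim 387 [0.4889 0.2191] (488.7968444824219, 218.91226196289062) (112.49018096923828, 38.69181823730469) yawdeg -15.6 [211.72609819 192.4625323 ]
shim 385 [0.3894 0.2222] (389.0289306640625, 221.4531707763672) (111.21318817138672, 38.581363677978516) yawdeg -13.5 [210.28831169 222.25194805]
wedge 322 [0.5942 0.2195] (592.5919799804688, 220.76345825195312) (37.19137191772461, 97.89421844482422) yawdeg -0.6 [211.85403727 161.01242236]
```

View pics/o1.png

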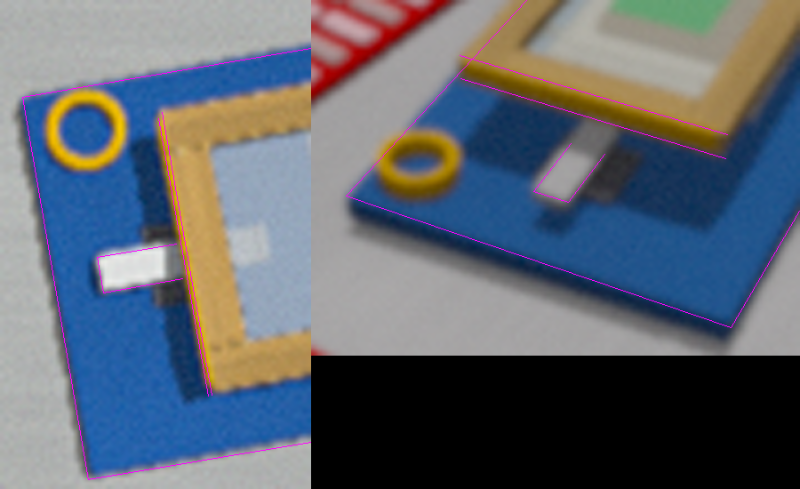

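The overlay fits the base plate and shoe well: press at (0.549, −0.071), yaw 10°. The rail reads high at about 25 mm, so two shims are needed. The measured shim and wedge sizes match the given ones. Now I'll start moving.

```bash
cat > to.py <<'E'
import sys,numpy as np
from bench import get_state
from scipy.spatial.transform import Rotation as R
# usage: to.py x y z yawdeg  -> shift (mm) in present tool axes, turn rotvec (tool axes), shift after turning
def rep(x,y,z,yaw):
    s=get_state();r=R.from_euler('xyz',s["orientation"]);t=R.from_euler('xyz',[np.pi,0,np.radians(yaw)])
    d=(np.array([x,y,z])-s["ee_pos"])*1000
    print("t",round(s["t"],2),"pos",(s["ee_pos"]*1000).round(1),"rpy",np.degrees(s["orientation"]).round(1),"F",s["wrist_force"].round(1),"gap",round(s["finger_gap"],3),"ff",round(s["finger_force"],1))
    print(" shift now",r.inv().apply(d).round(1),"turn",(r.inv()*t).as_rotvec().round(3),"shift after turn",t.inv().apply(d).round(1))
def press(x,y,z,p=(.5493,-.0706,.1742)):
    c,s=np.cos(p[2]),np.sin(p[2]);return p[0]+c*x-s*y,p[1]+s*x+c*y,z
def shim(cx,cy,yaw,off):
    a=np.radians(yaw);return cx-np.sin(a)*off,cy+np.cos(a)*off
if __name__=="__main__": rep(*eval(sys.argv[1]))
E
python3 -m creep '[[[0,0,-0.135,0,0,0,0.7],[0,0,-0.135,0,0,0,0.7],[0,0,-0.135,0,0,0,0.7],[0,0,-0.135,0,0,0,0.7],[0,0,-0.135,0,0,0,0.7]]]'
python3 -m creep '[[[0,0,-0.135,0,0,0,0.7],[0,0,-0.135,0,0,0,0.7],[0,0,0,0,0,0,0.7],[0,0,0,0,0,0,0.7],[0,0,0,0,0,0,0.7]]]'
python3 to.py "(.41,-.1,.3,76.5)"; python3 -c "
from to import *
print(shim(.389,.2215,-13.5,.033))"
```

```text
t: 0.6
ee_pos: [0.2195, -0.5312, 0.3034]
orientation: [-3.141, -0.001, 1.072]
wrist_force: [0.5, -0.2, -0.1]
finger_gap: 0.703
finger_force: 0.0
t: 1.1
ee_pos: [0.2195, -0.5314, 0.3037]
orientation: [-3.141, -0.0, 1.335]
wrist_force: [-0.2, 0.5, -0.2]
finger_gap: 0.698
finger_force: 0.0
t 1.1 pos [ 219.5 -531.4  303.7] rpy [-180.    -0.    76.5] F [-0.2  0.5 -0.2] gap 0.698 ff 0.0
 shift now [464.   84.2   3.8] turn [-0.    -0.    -0.001] shift after turn [463.9  84.5   3.7]
(np.float64(0.3967036970072449), np.float64(0.2535882073731233))
```

```bash
python3 -m creep '[[[0,0,0,46,8.4,0,0.7],[0,0,0,46,8.4,0,0.7],[0,0,0,46,8.4,0,0.7],[0,0,0,46,8.4,0,0.7],[0,0,0,46,8.4,0,0.7]]]'
python3 -m creep '[[[0,0,0,46,8.4,0,0.7],[0,0,0,46,8.4,0,0.7],[0,0,0,46,8.4,0,0.7],[0,0,0,46,8.4,0,0.7],[0,0,0,46,8.4,0,0.7]]]'
python3 to.py "(.3967,.2536,.15,76.5)"
```

```text
t: 1.6
ee_pos: [0.3141, -0.3158, 0.304]
orientation: [3.141, 0.0, 1.334]
wrist_force: [1.2, 0.0, 0.7]
finger_gap: 0.697
finger_force: 0.0
t: 2.1
ee_pos: [0.4083, -0.1017, 0.3042]
orientation: [3.14, 0.0, 1.335]
wrist_force: [1.2, -0.4, -0.9]
finger_gap: 0.702
finger_force: 0.0
t 2.1 pos [ 408.3 -101.7  304.2] rpy [179.9   0.   76.5] F [ 1.2 -0.4 -0.9] gap 0.702 ff 0.0
 shift now [342.8 -94.5 154. ] turn [ 0.001  0.    -0.   ] shift after turn [342.8 -94.2 154.2]
```

```bash
python3 -m creep '[[[0,0,0,43,-11.8,0,0.7],[0,0,0,43,-11.8,0,0.7],[0,0,0,43,-11.8,10,0.7],[0,0,0,43,-11.8,20,0.7],[0,0,0,43,-11.8,20,0.7]]]'
python3 -m creep '[[[0,0,0,43,-11.8,20,0.6],[0,0,0,43,-11.8,20,0.6],[0,0,0,42,-11.8,20,0.6],[0,0,0,0,0,20,0.6],[0,0,0,0,0,24,0.6]]]'
python3 to.py "(.3967,.2536,.09,76.5)"
```

```text
t: 2.6
ee_pos: [0.4004, 0.1212, 0.254]
orientation: [3.139, -0.001, 1.335]
wrist_force: [1.0, -0.2, -0.1]
finger_gap: 0.698
finger_force: 0.0
t: 3.1
ee_pos: [0.3956, 0.2539, 0.1494]
orientation: [3.14, -0.001, 1.339]
wrist_force: [0.1, -0.8, -0.9]
finger_gap: 0.6
finger_force: 0.0
t 3.1 pos [395.6 253.9 149.4] rpy [179.9  -0.   76.7] F [ 0.1 -0.8 -0.9] gap 0.6 ff 0.0
 shift now [-0.1  1.1 59.4] turn [ 0.001 -0.001  0.004] shift after turn [-0.   1.2 59.4]
```

```bash
python3 -m creep '[[[0,0,0.004,0,1,20,0.6],[0,0,0,0,0,20,0.6],[0,0,0,0,0,19,0.6],[0,0,0,0,0,0,0.6],[0,0,0,0,0,0,0.6]]]'
python3 -m creep '[[[0,0,0,0,0,2,0.6],[0,0,0,0,0,0,0.6],[0,0,0,0,0,2,0.6],[0,0,0,0,0,0,0.6],[0,0,0,0,0,0,0.6]]]'
python3 -m creep '[[[0,0,0,0,0,1,0.6],[0,0,0,0,0,0,0.6],[0,0,0,0,0,1,0.6],[0,0,0,0,0,0,0.6],[0,0,0,0,0,0,0.6]]]'
python3 - <<'E'
from bench import *
import cv2
o=[]
for n,(y0,y1,x0,x1) in(("top",(170,250,170,270)),("side",(170,290,160,310))):
    im=cv2.cvtColor(camera(n),cv2.COLOR_RGB2BGR)[y0:y1,x0:x1]; o.append(cv2.resize(im,(400,320),interpolation=cv2.INTER_CUBIC))
cv2.imwrite("pics/g1.png",cv2.hconcat(o))
E
```

```text
t: 3.6
ee_pos: [0.3965, 0.2518, 0.091]
orientation: [-3.141, 0.001, 1.332]
wrist_force: [0.7, 0.8, 0.9]
finger_gap: 0.598
finger_force: 0.0
t: 4.1
ee_pos: [0.3967, 0.2518, 0.087]
orientation: [3.141, -0.0, 1.333]
wrist_force: [0.2, -0.3, 0.7]
finger_gap: 0.598
finger_force: 0.0
t: 4.6
ee_pos: [0.3966, 0.2518, 0.0848]
orientation: [-3.142, 0.0, 1.333]
wrist_force: [-0.2, -0.2, -0.9]
finger_gap: 0.599
finger_force: 0.0
```

View pics/g1.png

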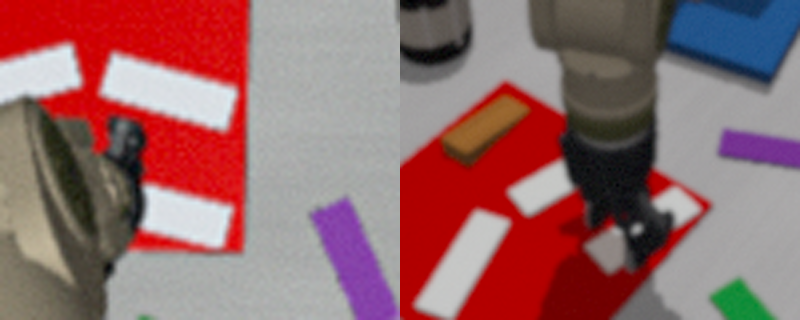

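The fingers straddle the shim near its +y end; in the side half it shows on both sides of the gripper at about (600,245) and (685,205). I'll feel for the felt.

```bash
python3 -m creep '[[[0,0,0,0,0,1,0.6],[0,0,0,0,0,0,0.6],[0,0,0,0,0,1,0.6],[0,0,0,0,0,0,0.6],[0,0,0,0,0,0,0.6]]]'
python3 -m creep '[[[0,0,0,0,0,1,0.6],[0,0,0,0,0,0,0.6],[0,0,0,0,0,0,0.45],[0,0,0,0,0,0,0.2],[0,0,0,0,0,0,0.2]]]'
python3 -m creep '[[[0,0,0,0,0,0,0.2],[0,0,0,0,0,0,0.2],[0,0,0,0,0,0,0.2],[0,0,0,0,0,0,0.2],[0,0,0,0,0,0,0.2]]]'
```

```text
t: 5.2
ee_pos: [0.3966, 0.2518, 0.0828]
orientation: [-3.142, 0.0, 1.333]
wrist_force: [-1.0, -0.1, 0.5]
finger_gap: 0.599
finger_force: 0.0
t: 5.7
ee_pos: [0.3967, 0.2518, 0.0823]
orientation: [3.141, -0.0, 1.333]
wrist_force: [-0.6, -0.4, 5.4]
finger_gap: 0.387
finger_force: 59.3
t: 6.2
ee_pos: [0.3967, 0.2518, 0.0823]
orientation: [3.141, -0.0, 1.333]
wrist_force: [-1.2, -0.7, 5.8]
finger_gap: 0.393
finger_force: 59.3
```

```bash
python3 -m creep '[[[0,0,0,0,0,-5,0.2],[0,0,0,0,0,-15,0.2],[0,0,0,0,0,-30,0.2],[0,0,0,0,0,-30,0.2],[0,0,0,0,0,-20,0.2]]]'
python3 -m creep '[[[0,0,-0.137,0,0,0,0.2],[0,0,-0.137,0,0,0,0.2],[0,0,-0.137,0,0,0,0.2],[0,0,0,0,0,0,0.2],[0,0,0,0,0,0,0.2]]]'
python3 -c "
from to import *
rep(*press(0,.130,.160),99.98)"
```

```text
t: 6.7
ee_pos: [0.3971, 0.252, 0.1839]
orientation: [3.14, -0.001, 1.333]
wrist_force: [0.1, 0.8, 0.2]
finger_gap: 0.389
finger_force: 59.7
t: 7.2
ee_pos: [0.3965, 0.2518, 0.1819]
orientation: [-3.141, 0.0, 1.741]
wrist_force: [0.1, 1.2, -0.7]
finger_gap: 0.39
finger_force: 59.7
t 7.2 pos [396.5 251.8 181.9] rpy [-180.     0.    99.7] F [ 0.1  1.2 -0.7] gap 0.39 ff 59.7
 shift now [-213.6   95.5   21.9] turn [-0.     0.    -0.004] shift after turn [-214.    94.6   21.9]
```

```bash
python3 -m creep '[[[0,0,-0.004,-36,16,0,0.2],[0,0,0,-36,16,0,0.2],[0,0,0,-36,16,0,0.2],[0,0,0,-36,16,0,0.2],[0,0,0,-36,16,0,0.2]]]'
python3 -m creep '[[[0,0,0,-34,14.6,0,0.2],[0,0,0,0,0,11,0.2],[0,0,0,0,0,11,0.2],[0,0,0,0,0,0,0.2],[0,0,0,0,0,0,0.2]]]'
python3 -c "
from to import *
rep(*press(0,.130,.1383),99.98)"
python3 - <<'E'
from bench import *
import cv2
o=[]
for n,(y0,y1,x0,x1) in(("top",(135,215,240,340)),("side",(110,190,210,310))):
    im=cv2.cvtColor(camera(n),cv2.COLOR_RGB2BGR); cv2.imwrite(f"pics/{n}2.png",im);im=im[y0:y1,x0:x1]; o.append(cv2.resize(im,(400,320),interpolation=cv2.INTER_CUBIC))
cv2.imwrite("pics/g2.png",cv2.hconcat(o))
E
```

```text
t: 7.7
ee_pos: [0.5076, 0.0873, 0.1818]
orientation: [-3.142, -0.0, 1.745]
wrist_force: [0.7, -0.2, -0.1]
finger_gap: 0.387
finger_force: 59.7
t: 8.2
ee_pos: [0.526, 0.0587, 0.1592]
orientation: [-3.139, -0.001, 1.749]
wrist_force: [-0.0, 0.3, -0.1]
finger_gap: 0.391
finger_force: 59.7
t 8.2 pos [526.   58.7 159.2] rpy [-179.9   -0.   100.2] F [-0.   0.3 -0.1] gap 0.391 ff 59.7
 shift now [-1.4  0.5 20.9] turn [-0.002 -0.001  0.004] shift after turn [-1.4  0.5 20.9]
```

View pics/g2.png

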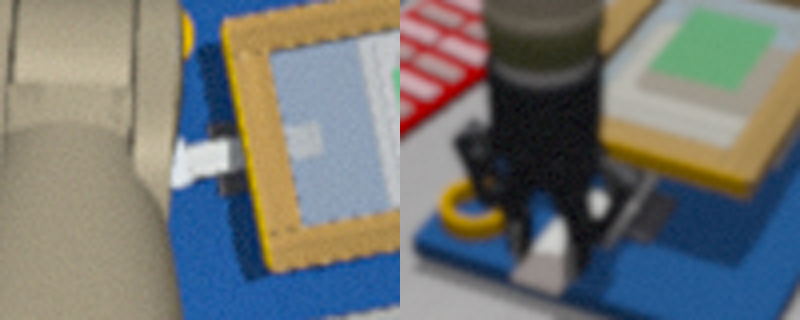

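The shim is held level at the shoe's mouth, with the fingers clear of the tape. I'll lower it and slide it in.

```bash
python3 -m creep '[[[0,0,0.004,-1,0.5,10,0.2],[0,0,0,0,0,10,0.2],[0,0,0,-15,0,0,0.2],[0,0,0,-20,0,0,0.2],[0,0,0,-20,0,0,0.2]]]'
python3 -m creep '[[[0,0,0,-15,0,0,0.2],[0,0,0,-10,0,0,0.2],[0,0,0,-5,0,0,0.2],[0,0,0,0,0,0,0.2],[0,0,0,0,0,0,0.2]]]'
python3 -c "
from to import *
rep(*press(0,.028,.1343),99.98)"
```

```text
t: 8.8
ee_pos: [0.5374, 0.0014, 0.1396]
orientation: [-3.141, 0.0, 1.744]
wrist_force: [0.1, 0.3, -0.6]
finger_gap: 0.39
finger_force: 59.7
t: 9.3
ee_pos: [0.5424, -0.0266, 0.1398]
orientation: [-3.141, -0.0, 1.744]
wrist_force: [0.2, -0.0, -0.2]
finger_gap: 0.39
finger_force: 59.7
t 9.3 pos [542.4 -26.6 139.8] rpy [-180.    -0.    99.9] F [ 0.2 -0.  -0.2] gap 0.39 ff 59.7
 shift now [-16.5  -0.8   5.5] turn [-0.    -0.    -0.001] shift after turn [-16.5  -0.8   5.5]
```

```bash
python3 -m creep '[[[0,0,0,0,-0.8,2,0.2],[0,0,0,0,0,1,0.2],[0,0,0,0,0,1,0.2],[0,0,0,0,0,0,0.2],[0,0,0,0,0,0,0.2]]]'
python3 -m creep '[[[0,0,0,-4,0,0,0.2],[0,0,0,-4,0,0,0.2],[0,0,0,-2,0,0,0.2],[0,0,0,0,0,0,0.2],[0,0,0,0,0,0,0.2]]]'
python3 -m creep '[[[0,0,0,-2,0,0,0.2],[0,0,0,0,0,0,0.2],[0,0,0,-2,0,0,0.2],[0,0,0,0,0,0,0.2],[0,0,0,0,0,0,0.2]]]'
python3 -c "
from to import *
rep(*press(0,.028,.1343),99.98)"
```

```text
t: 9.8
ee_pos: [0.5418, -0.0269, 0.1359]
orientation: [-3.142, 0.0, 1.744]
wrist_force: [-0.2, 0.6, -0.4]
finger_gap: 0.388
finger_force: 59.7
t: 10.3
ee_pos: [0.5435, -0.0371, 0.1359]
orientation: [-3.142, 0.0, 1.743]
wrist_force: [-0.1, 0.1, -0.2]
finger_gap: 0.392
finger_force: 59.7
t: 10.8
ee_pos: [0.5442, -0.0409, 0.1359]
orientation: [3.142, 0.0, 1.744]
wrist_force: [0.1, 0.1, -0.5]
finger_gap: 0.388
finger_force: 59.7
t 10.8 pos [544.2 -40.9 135.9] rpy [180.    0.   99.9] F [ 0.1  0.1 -0.5] gap 0.388 ff 59.7
 shift now [-2.2 -0.1  1.6] turn [ 0.     0.    -0.001] shift after turn [-2.2 -0.1  1.6]
```

```bash
python3 -m creep '[[[0,0,0,0,0,1,0.2],[0,0,0,0,0,0,0.2],[0,0,0,-2,0,0,0.2],[0,0,0,0,0,0,0.2],[0,0,0,0,0,0,0.2]]]'
python3 -m creep '[[[0,0,0,-1.5,0,0,0.2],[0,0,0,0,0,0,0.2],[0,0,0,-1.5,0,0,0.2],[0,0,0,0,0,0,0.2],[0,0,0,0,0,0,0.2]]]'
python3 -c "
from to import *
rep(*press(0,.028,.1343),99.98)"
```

```text
t: 11.3
ee_pos: [0.5446, -0.0429, 0.1349]
orientation: [3.142, 0.0, 1.744]
wrist_force: [-0.5, 0.0, -0.3]
finger_gap: 0.392
finger_force: 59.7
t: 11.8
ee_pos: [0.5442, -0.0439, 0.1345]
orientation: [-3.141, -0.004, 1.746]
wrist_force: [-0.5, 8.2, -0.2]
finger_gap: 0.39
finger_force: 59.8
t 11.8 pos [544.2 -43.9 134.5] rpy [-180.    -0.2  100. ] F [-0.5  8.2 -0.2] gap 0.39 ff 59.8
 shift now [0.8 0.4 0.2] turn [-0.001 -0.004  0.001] shift after turn [0.8 0.4 0.2]
```

The shim met the lip as predicted (8 N). I'll seat it, release and lift.

```bash
python3 -m creep '[[[0,0,0,1.5,0,1,0.2],[0,0,0,0,0,0,0.2],[0,0,0,0,0,0.5,0.2],[0,0,0,0,0,0,0.2],[0,0,0,0,0,0,0.2]]]'
python3 -m creep '[[[0,0,0,0,0,0,0.6],[0,0,0,0,0,0,0.6],[0,0,0,0,0,0,0.6],[0,0,0,0,0,0,0.6],[0,0,0,0,0,-10,0.6]]]'
python3 -m creep '[[[0,0,0,0,0,-20,0.6],[0,0,0,0,0,-30,0.6],[0,0,0,40,0,-20,0.6],[0,0,0,45,0,0,0.6],[0,0,0,45,0,0,0.6]]]'
python3 -c "
from to import *
x,y=shim(.4888,.219,-15.6,.031)
rep(x,y,.14,74.4)"
```

```text
t: 12.3
ee_pos: [0.5444, -0.0435, 0.1343]
orientation: [3.142, -0.001, 1.745]
wrist_force: [-4.4, 4.9, 7.2]
finger_gap: 0.39
finger_force: 60.8
t: 12.8
ee_pos: [0.5439, -0.0443, 0.1424]
orientation: [-3.139, -0.001, 1.743]
wrist_force: [1.0, 0.4, 0.0]
finger_gap: 0.599
finger_force: 0.0
t: 13.3
ee_pos: [0.523, 0.0846, 0.2153]
orientation: [3.138, 0.001, 1.742]
wrist_force: [0.9, 0.3, 0.3]
finger_gap: 0.6
finger_force: 0.0
t 13.3 pos [523.   84.6 215.3] rpy [179.8   0.   99.8] F [0.9 0.3 0.3] gap 0.6 ff 0.0
 shift now [166.4   2.2  75.2] turn [ 0.003 -0.     0.443] shift after turn [151.3 -69.1  75.3]
```

```bash
python3 -m creep '[[[0,0,0.148,0,0,0,0.6],[0,0,0.148,0,0,0,0.6],[0,0,0.147,0,0,0,0.6],[0,0,0,38,-17,0,0.6],[0,0,0,38,-17,0,0.6]]]'
python3 -m creep '[[[0,0,0,38,-17,15,0.6],[0,0,0,37,-18,15,0.6],[0,0,0,0,0,20,0.6],[0,0,0,0,0,25,0.6],[0,0,0,0,0,0,0.6]]]'
python3 -c "
from to import *
x,y=shim(.4888,.219,-15.6,.031)
rep(x,y,.083,74.4)"
python3 - <<'E'
from bench import *
import cv2
o=[]
for n,(y0,y1,x0,x1) in(("side",(125,185,230,305)),("side",(170,260,170,282))):
    im=cv2.cvtColor(camera(n),cv2.COLOR_RGB2BGR); cv2.imwrite(f"pics/{n}3.png",im);im=im[y0:y1,x0:x1]; o.append(cv2.resize(im,(400,320),interpolation=cv2.INTER_CUBIC))
cv2.imwrite("pics/g3.png",cv2.hconcat(o))
E
```

```text
t: 13.8
ee_pos: [0.5104, 0.1661, 0.2142]
orientation: [3.14, -0.0, 1.297]
wrist_force: [0.6, 0.9, -0.1]
finger_gap: 0.599
finger_force: 0.0
t: 14.3
ee_pos: [0.4941, 0.2475, 0.1359]
orientation: [-3.137, 0.003, 1.302]
wrist_force: [-0.1, -0.5, -0.5]
finger_gap: 0.599
finger_force: 0.0
t 14.3 pos [494.1 247.5 135.9] rpy [-179.7    0.2   74.6] F [-0.1 -0.5 -0.5] gap 0.599 ff 0.0
 shift now [ 2.3  2.8 52.9] turn [-0.004  0.003  0.003] shift after turn [ 2.1  2.6 52.9]
```

View pics/g3.png

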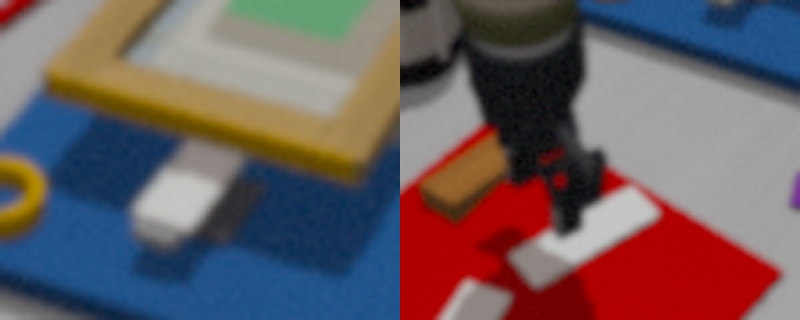

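The first shim lies straight on the shoe, and the fingers straddle the second. I'll grasp it and cross-check the gap.

```bash
python3 -m creep '[[[0,0,0.003,2,2.6,15,0.6],[0,0,0,0,0,15,0.6],[0,0,0,0,0,12,0.6],[0,0,0,0,0,6,0.6],[0,0,0,0,0,4,0.6]]]'
python3 -m creep '[[[0,0,0,0,0,0,0.6],[0,0,0,0,0,1,0.6],[0,0,0,0,0,0,0.4],[0,0,0,0,0,0,0.2],[0,0,0,0,0,0,0.2]]]'
python3 -c "
from to import *
x,y=shim(.4888,.219,-15.6,.031)
rep(x,y,.083,74.4)
from h import *
p=(.5493,-.0706,.1742)
for g in (.016,.019,.022,.025): print(g,proj('side',W(p,[(.1,0,.06+g),(-.1,0,.06+g),(.1,0,.08+g),(-.1,0,.08+g)])).round(1).tolist())
print(proj('side',W(p,[(.018,.052,.066),(-.018,.052,.066),(-.145,.09,.03),(.145,.09,.03)])).round(1).tolist())
"
```

```text
t: 14.9
ee_pos: [0.4996, 0.2488, 0.0866]
orientation: [3.141, -0.0, 1.297]
wrist_force: [0.3, 0.0, 0.5]
finger_gap: 0.601
finger_force: 0.0
t: 15.4
ee_pos: [0.4997, 0.2495, 0.0869]
orientation: [3.14, -0.002, 1.298]
wrist_force: [-2.1, 1.6, 8.4]
finger_gap: 0.199
finger_force: 3.9
t 15.4 pos [499.7 249.5  86.9] rpy [ 1.799e+02 -1.000e-01  7.440e+01] F [-2.1  1.6  8.4] gap 0.199 ff 3.9
 shift now [-1.3 -2.3  3.9] turn [ 0.001 -0.002 -0.   ] shift after turn [-1.3 -2.3  3.9]
0.016 [[238.4, 145.1], [297.4, 163.2], [238.2, 140.0], [297.9, 157.9]]
0.019 [[238.3, 144.4], [297.5, 162.4], [238.1, 139.2], [298.0, 157.1]]
0.022 [[238.3, 143.6], [297.5, 161.6], [238.1, 138.4], [298.1, 156.3]]
0.025 [[238.3, 142.8], [297.6, 160.8], [238.1, 137.6], [298.2, 155.5]]
[[254.0, 164.4], [264.8, 167.9], [299.0, 198.1], [212.3, 168.6]]
```

```bash
python3 -m creep '[[[0,0,0,0,0,-2,0.6],[0,0,0,0,0,0,0.6],[0,0,0,0,0,0,0.6],[0,0,0,0,0,3,0.6],[0,0,0,0,0,0,0.6]]]'
python3 -m creep '[[[0,0,0,0,0,1.5,0.6],[0,0,0,0,0,0,0.6],[0,0,0,0,0,1.3,0.6],[0,0,0,0,0,0,0.6],[0,0,0,0,0,0,0.6]]]'
python3 to.py "(.5,.25,.0825,74.4)"
```

```text
t: 15.9
ee_pos: [0.4989, 0.2488, 0.0837]
orientation: [-3.141, 0.001, 1.298]
wrist_force: [-0.5, 0.8, 0.2]
finger_gap: 0.606
finger_force: 0.0
t: 16.4
ee_pos: [0.4992, 0.2489, 0.0815]
orientation: [-3.142, 0.0, 1.298]
wrist_force: [0.4, -0.2, -0.2]
finger_gap: 0.606
finger_force: 0.0
t 16.4 pos [499.2 248.9  81.5] rpy [-180.     0.    74.4] F [ 0.4 -0.2 -0.2] gap 0.606 ff 0.0
 shift now [ 1.2  0.4 -1. ] turn [-0.     0.    -0.001] shift after turn [ 1.2  0.4 -1. ]
```

```bash
python3 -m creep '[[[0,0,0,0,0,-1,0.6],[0,0,0,0,0,0,0.5],[0,0,0,0,0,0,0.2],[0,0,0,0,0,0,0.2],[0,0,0,0,0,0,0.2]]]'
python3 -m creep '[[[0,0,0,0,0,0,0.2],[0,0,0,0,0,-5,0.2],[0,0,0,0,0,-20,0.2],[0,0,0,0,0,-30,0.2],[0,0,0,0,0,-30,0.2]]]'
python3 -m creep '[[[0,0,-0.149,0,0,0,0.2],[0,0,-0.149,0,0,0,0.2],[0,0,-0.149,0,0,0,0.2],[0,0,0,0,0,-20,0.2],[0,0,0,0,0,0,0.2]]]'
python3 -c "
from to import *
rep(*press(0,.130,.160),99.98)"
```

```text
t: 16.9
ee_pos: [0.4995, 0.249, 0.0832]
orientation: [3.141, -0.0, 1.298]
wrist_force: [-1.3, -1.1, 5.3]
finger_gap: 0.386
finger_force: 59.2
t: 17.4
ee_pos: [0.4987, 0.2488, 0.168]
orientation: [-3.14, 0.001, 1.298]
wrist_force: [1.1, 0.8, 0.4]
finger_gap: 0.385
finger_force: 59.6
t: 17.9
ee_pos: [0.5004, 0.2494, 0.1896]
orientation: [3.138, -0.0, 1.745]
wrist_force: [0.6, 0.2, 0.3]
finger_gap: 0.381
finger_force: 59.7
t 17.9 pos [500.4 249.4 189.6] rpy [179.8  -0.  100. ] F [0.6 0.2 0.3] gap 0.381 ff 59.7
 shift now [-193.6   -7.4   29.5] turn [ 0.004 -0.    -0.   ] shift after turn [-193.6   -7.3   29.6]
```

```bash
python3 -m creep '[[[0,0,0,-38,-1.4,0,0.2],[0,0,0,-38,-1.5,0,0.2],[0,0,0,-38,-1.5,0,0.2],[0,0,0,-38,-1.5,0,0.2],[0,0,0,-30,-1.4,10,0.2]]]'
python3 -m creep '[[[0,0,0,-10,0,10,0.2],[0,0,0,0,0,10,0.2],[0,0,0,0,0,10,0.2],[0,0,0,0,0,0,0.2],[0,0,0,0,0,0,0.2]]]'
python3 -c "
from to import *
rep(*press(0,.130,.146),99.98)"
python3 - <<'E'
from bench import *
import cv2
o=[]
for n,(y0,y1,x0,x1) in(("top",(135,215,240,340)),("side",(110,190,210,310))):
    im=cv2.cvtColor(camera(n),cv2.COLOR_RGB2BGR); im=im[y0:y1,x0:x1]; o.append(cv2.resize(im,(400,320),interpolation=cv2.INTER_CUBIC))
cv2.imwrite("pics/g4.png",cv2.hconcat(o))
E
```

```text
t: 18.4
ee_pos: [0.5245, 0.0666, 0.1782]
orientation: [3.139, 0.001, 1.744]
wrist_force: [-0.1, 0.5, 0.5]
finger_gap: 0.382
finger_force: 59.7
t: 18.9
ee_pos: [0.5248, 0.0598, 0.1471]
orientation: [-3.141, -0.0, 1.747]
wrist_force: [-0.2, 0.0, -0.5]
finger_gap: 0.39
finger_force: 59.7
t 18.9 pos [524.8  59.8 147.1] rpy [-179.9   -0.   100.1] F [-0.2  0.  -0.5] gap 0.39 ff 59.7
 shift now [-2.7  1.5  1.1] turn [-0.001 -0.     0.002] shift after turn [-2.7  1.5  1.1]
```

View pics/g4.png

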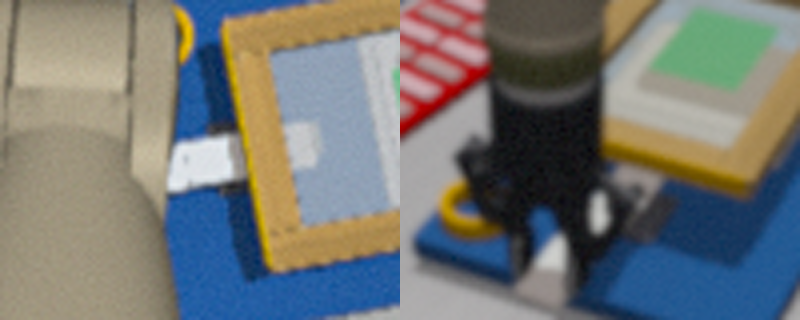

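The second shim is held level in line with the first, at (205,160) in the top half. Sliding in.

```bash
python3 -m creep '[[[0,0,0.002,-3,1.4,1.5,0.2],[0,0,0,-15,0,0,0.2],[0,0,0,-20,0,0,0.2],[0,0,0,-20,0,0,0.2],[0,0,0,-15,0,0,0.2]]]'
python3 -m creep '[[[0,0,0,-10,0,0,0.2],[0,0,0,-5,0,1,0.2],[0,0,0,-3,0,1,0.2],[0,0,0,0,0,0,0.2],[0,0,0,0,0,0,0.2]]]'
python3 -c "
from to import *
rep(*press(0,.028,.1412),99.98)"
```

```text
t: 19.5
ee_pos: [0.5397, -0.0151, 0.1464]
orientation: [3.141, 0.001, 1.742]
wrist_force: [-0.1, 0.1, -0.5]
finger_gap: 0.383
finger_force: 59.7
t: 20.0
ee_pos: [0.542, -0.0304, 0.144]
orientation: [-3.141, -0.0, 1.743]
wrist_force: [0.7, 0.6, 1.0]
finger_gap: 0.381
finger_force: 59.7
t 20.0 pos [542.  -30.4 144. ] rpy [-180.    -0.    99.9] F [0.7 0.6 1. ] gap 0.381 ff 59.7
 shift now [-12.9   0.2   2.8] turn [-0.    -0.    -0.002] shift after turn [-12.9   0.2   2.8]
```

```bash
python3 -m creep '[[[0,0,0,-4,0,1,0.2],[0,0,0,-4,0,0,0.2],[0,0,0,-2,0,1,0.2],[0,0,0,0,0,0,0.2],[0,0,0,0,0,0,0.2]]]'
python3 -m creep '[[[0,0,0,-1.5,0,0,0.2],[0,0,0,0,0,0,0.2],[0,0,0,-1.5,0,0,0.2],[0,0,0,0,0,0,0.2],[0,0,0,0,0,0,0.2]]]'
python3 -c "
from to import *
rep(*press(0,.028,.1412),99.98)"
```

```text
t: 20.5
ee_pos: [0.5439, -0.0407, 0.142]
orientation: [-3.141, -0.0, 1.743]
wrist_force: [0.5, -0.3, -0.9]
finger_gap: 0.384
finger_force: 59.7
t: 21.0
ee_pos: [0.5441, -0.0428, 0.1419]
orientation: [-3.141, -0.002, 1.744]
wrist_force: [-0.8, 5.3, -0.9]
finger_gap: 0.382
finger_force: 59.7
t 21.0 pos [544.1 -42.8 141.9] rpy [-1.80e+02 -1.00e-01  9.99e+01] F [-0.8  5.3 -0.9] gap 0.382 ff 59.7
 shift now [-0.2  0.3  0.7] turn [-0.    -0.002 -0.001] shift after turn [-0.2  0.3  0.7]
```

```bash
python3 -m creep '[[[0,0,0,1.5,0,1,0.2],[0,0,0,0,0,0,0.2],[0,0,0,0,0,0.5,0.2],[0,0,0,0,0,0,0.2],[0,0,0,0,0,0,0.2]]]'
python3 -m creep '[[[0,0,0,0,0,0,0.6],[0,0,0,0,0,0,0.6],[0,0,0,0,0,0,0.6],[0,0,0,0,0,0,0.6],[0,0,0,0,0,-10,0.6]]]'
python3 -m creep '[[[0,0,0,0,0,-20,0.6],[0,0,0,0,0,-30,0.6],[0,0,0,40,0,-20,0.6],[0,0,0,45,0,0,0.6],[0,0,0,45,0,0,0.6]]]'
python3 -c "
from to import *
x,y=shim(.5935,.220,-.6,.030)
rep(x,y,.14,89.4)
from h import *
print(ray('top',[(231,112)],.11),ray('top',[(180,124)],.13),ray('side',[(169,160)],.11))"
```

```text
t: 21.5
ee_pos: [0.5443, -0.0424, 0.1412]
orientation: [3.141, 0.001, 1.743]
wrist_force: [-2.6, 0.7, 5.7]
finger_gap: 0.388
finger_force: 60.6
t: 22.0
ee_pos: [0.5433, -0.0421, 0.1496]
orientation: [-3.139, -0.001, 1.743]
wrist_force: [-0.5, 0.4, 0.1]
finger_gap: 0.598
finger_force: 0.0
t: 22.5
ee_pos: [0.5225, 0.0868, 0.2225]
orientation: [3.138, 0.001, 1.741]
wrist_force: [1.6, -0.3, 0.6]
finger_gap: 0.597
finger_force: 0.0
t 22.5 pos [522.5  86.8 222.5] rpy [179.8   0.   99.8] F [ 1.6 -0.3  0.6] gap 0.597 ff 0.0
 shift now [148.9  97.6  82.7] turn [0.003 0.    0.181] shift after turn [164.   69.6  82.5]
[[0.73450092 0.1491873  0.11      ]] [[0.69059145 0.30350032 0.13      ]] [[0.73247826 0.15569642 0.11      ]]
```

```bash
python3 -m creep '[[[0,0,0.09,0,0,0,0.6],[0,0,0.091,0,0,0,0.6],[0,0,0,40,17,0,0.6],[0,0,0,40,17,0,0.6],[0,0,0,40,17,20,0.6]]]'
python3 -m creep '[[[0,0,0,40,18,20,0.6],[0,0,0,4,0.6,20,0.6],[0,0,0,0,0,20,0.6],[0,0,0,0,0,0,0.6],[0,0,0,0,0,0,0.6]]]'
python3 -c "
from to import *
x,y=shim(.5935,.220,-.6,.030)
rep(x,y,.0855,89.4)"
python3 - <<'E'
from bench import *
import cv2
o=[]
for n,(y0,y1,x0,x1) in(("side",(125,185,230,305)),("side",(150,240,140,252))):
    im=cv2.cvtColor(camera(n),cv2.COLOR_RGB2BGR); im=im[y0:y1,x0:x1]; o.append(cv2.resize(im,(400,320),interpolation=cv2.INTER_CUBIC))
cv2.imwrite("pics/g5.png",cv2.hconcat(o))
E
```

```text
t: 23.0
ee_pos: [0.5765, 0.207, 0.2042]
orientation: [3.135, -0.001, 1.561]
wrist_force: [1.7, -0.6, 0.7]
finger_gap: 0.602
finger_force: 0.0
t: 23.5
ee_pos: [0.5929, 0.2492, 0.141]
orientation: [-3.141, 0.0, 1.562]
wrist_force: [-0.4, 1.2, 0.2]
finger_gap: 0.595
finger_force: 0.0
t 23.5 pos [592.9 249.2 141. ] rpy [-180.     0.    89.5] F [-0.4  1.2  0.2] gap 0.595 ff 0.0
 shift now [ 0.8  0.9 55.5] turn [-0.001  0.     0.001] shift after turn [ 0.8  0.9 55.5]
```

View pics/g5.png

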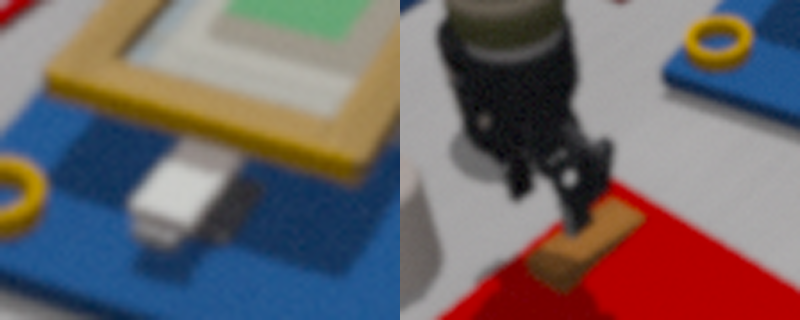

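Both shims are stacked squarely (front end at about (165,215) in the left half). The fingers straddle the wedge near its thick end. Gripping it now.

```bash
python3 -m creep '[[[0,0,0,0.8,0.9,20,0.6],[0,0,0,0,0,20,0.6],[0,0,0,0,0,13,0.6],[0,0,0,0,0,2,0.6],[0,0,0,0,0,0,0.6]]]'
python3 -m creep '[[[0,0,0,0,0,0,0.5],[0,0,0,0,0,0,0.2],[0,0,0,0,0,0,0.2],[0,0,0,0,0,0,0.2],[0,0,0,0,0,0,0.2]]]'
python3 -m creep '[[[0,0,0,0,0,-5,0.2],[0,0,0,0,0,-20,0.2],[0,0,0,0,0,-30,0.2],[0,0,0,0,0,-30,0.2],[0,0,0,0,0,-10,0.2]]]'
python3 -m creep '[[[0,0,-0.092,0,0,0,0.2],[0,0,-0.092,0,0,0,0.2],[0,0,0,0,0,0,0.2],[0,0,0,0,0,0,0.2],[0,0,0,0,0,0,0.2]]]'
python3 -c "
from to import *
rep(*press(0,.120,.160),99.98)"
```

```text
t: 24.1
ee_pos: [0.5942, 0.2499, 0.0861]
orientation: [3.141, 0.0, 1.562]
wrist_force: [0.7, 0.0, 0.7]
finger_gap: 0.596
finger_force: 0.0
t: 24.6
ee_pos: [0.5949, 0.2504, 0.0872]
orientation: [3.139, -0.001, 1.562]
wrist_force: [-0.4, -0.3, 5.9]
finger_gap: 0.4
finger_force: 60.3
t: 25.1
ee_pos: [0.5953, 0.2505, 0.1842]
orientation: [3.137, -0.001, 1.562]
wrist_force: [0.1, 0.0, -0.1]
finger_gap: 0.405
finger_force: 59.6
t: 25.6
ee_pos: [0.5937, 0.25, 0.18]
orientation: [-3.141, 0.0, 1.744]
wrist_force: [-0.9, -0.5, -0.1]
finger_gap: 0.405
finger_force: 59.6
t 25.6 pos [593.7 250.  180. ] rpy [-179.9    0.    99.9] F [-0.9 -0.5 -0.1] gap 0.405 ff 59.6
 shift now [-188.1  -99.2   20.1] turn [-0.001  0.    -0.001] shift after turn [-188.1  -99.3   20. ]
```

```bash
python3 -m creep '[[[0,0,0,-37,-20,0,0.2],[0,0,0,-37,-20,0,0.2],[0,0,0,-37,-20,0,0.2],[0,0,0,-37,-20,0,0.2],[0,0,0,-37,-19,0,0.2]]]'
python3 -m creep '[[[0,0,0,-3,0,10,0.2],[0,0,0,0,0,10,0.2],[0,0,0,0,0,4,0.2],[0,0,0,0,0,0,0.2],[0,0,0,0,0,0,0.2]]]'
python3 -c "
from to import *
rep(*press(0,.100,.155),99.98)"
```

```text
t: 26.1
ee_pos: [0.5278, 0.0493, 0.1805]
orientation: [-3.141, 0.0, 1.745]
wrist_force: [1.2, -0.7, -0.4]
finger_gap: 0.406
finger_force: 59.7
t: 26.6
ee_pos: [0.5294, 0.0488, 0.1563]
orientation: [-3.141, -0.0, 1.747]
wrist_force: [0.3, -0.0, -0.2]
finger_gap: 0.406
finger_force: 59.7
t 26.6 pos [529.4  48.8 156.3] rpy [-180.    -0.   100.1] F [ 0.3 -0.  -0.2] gap 0.406 ff 59.7
 shift now [-21.   -1.1   1.3] turn [-0.    -0.     0.002] shift after turn [-21.   -1.1   1.3]
```

```bash
python3 -m creep '[[[0,0,0.002,-10,-1,0,0.2],[0,0,0,-15,0,0,0.2],[0,0,0,0,0,1.5,0.2],[0,0,0,0,0,0,0.2],[0,0,0,0,0,0,0.2]]]'
python3 -m creep '[[[0,0,0,0,0,1,0.2],[0,0,0,0,0,0,0.2],[0,0,0,0,0,1,0.2],[0,0,0,0,0,0,0.2],[0,0,0,0,0,0,0.2]]]'
python3 -m creep '[[[0,0,0,0,0,1,0.2],[0,0,0,0,0,0,0.2],[0,0,0,0,0,0,0.2],[0,0,0,0,0,0,0.2],[0,0,0,0,0,0,0.2]]]'
python3 -c "
from to import *
rep(*press(0,.050,.151),99.98)"
```

```text
t: 27.1
ee_pos: [0.5325, 0.0227, 0.155]
orientation: [-3.141, -0.0, 1.743]
wrist_force: [-0.1, 0.3, 0.2]
finger_gap: 0.401
finger_force: 59.7
t: 27.6
ee_pos: [0.5325, 0.023, 0.153]
orientation: [-3.141, 0.0, 1.744]
wrist_force: [-0.5, 0.2, -0.7]
finger_gap: 0.403
finger_force: 59.7
t: 28.1
ee_pos: [0.5326, 0.0229, 0.1521]
orientation: [3.142, 0.0, 1.744]
wrist_force: [0.1, -0.1, 1.3]
finger_gap: 0.405
finger_force: 59.7
t 28.1 pos [532.6  22.9 152.1] rpy [180.    0.   99.9] F [ 0.1 -0.1  1.3] gap 0.405 ff 59.7
 shift now [-45.    0.3   1.1] turn [ 0.     0.    -0.001] shift after turn [-45.    0.3   1.1]
```

```bash
python3 -m creep '[[[0,0,0,0,0,0.5,0.2],[0,0,0,0,0,0,0.2],[0,0,0,0,0,0,0.2],[0,0,0,0,0,0,0.2],[0,0,0,0,0,0,0.2]]]'
python3 -m creep '[[[0,0,0,0,0,0.5,0.2],[0,0,0,0,0,0,0.2],[0,0,0,0,0,0,0.2],[0,0,0,0,0,0,0.2],[0,0,0,0,0,0,0.2]]]'
```

```text
t: 28.6
ee_pos: [0.5326, 0.0229, 0.1516]
orientation: [3.142, 0.0, 1.744]
wrist_force: [0.4, 0.3, 0.2]
finger_gap: 0.398
finger_force: 59.7
t: 29.1
ee_pos: [0.5326, 0.0229, 0.1511]
orientation: [3.141, 0.0, 1.744]
wrist_force: [0.4, -0.1, 0.3]
finger_gap: 0.405
finger_force: 59.7
```

```bash
python3 -m creep '[[[0,0,0,0,0,0.5,0.2],[0,0,0,0,0,0,0.2],[0,0,0,0,0,0.5,0.2],[0,0,0,0,0,0,0.2],[0,0,0,0,0,0,0.2]]]'
python3 -m creep '[[[0,0,0,0,0,0.5,0.2],[0,0,0,0,0,0,0.2],[0,0,0,0,0,0,0.2],[0,0,0,0,0,0,0.2],[0,0,0,0,0,0,0.2]]]'
python3 -m creep '[[[0,0,0,0,0,0.5,0.2],[0,0,0,0,0,0,0.2],[0,0,0,0,0,0,0.2],[0,0,0,0,0,0,0.2],[0,0,0,0,0,0,0.2]]]'
```

```text
t: 29.6
ee_pos: [0.5326, 0.023, 0.1505]
orientation: [3.141, 0.0, 1.744]
wrist_force: [-2.0, 1.8, 6.0]
finger_gap: 0.404
finger_force: 60.4
t: 30.1
ee_pos: [0.5326, 0.0231, 0.1503]
orientation: [3.141, 0.0, 1.744]
wrist_force: [-3.7, 3.0, 7.5]
finger_gap: 0.405
finger_force: 60.7
t: 30.6
ee_pos: [0.5329, 0.0231, 0.1501]
orientation: [3.14, 0.0, 1.744]
wrist_force: [-1.5, 2.7, 8.3]
finger_gap: 0.404
finger_force: 60.8
```

```bash
python3 -m creep '[[[0,0,0,0,0.3,-2,0.2],[0,0,0,-10,0,0,0.2],[0,0,0,-10,0,0,0.2],[0,0,0,-8,0,0,0.2],[0,0,0,0,0,0,0.2]]]'
python3 -m creep '[[[0,0,0,-4,0,0,0.2],[0,0,0,-4,0,0,0.2],[0,0,0,-4,0,0,0.2],[0,0,0,0,0,0,0.2],[0,0,0,0,0,0,0.2]]]'
python3 -c "
from to import *
rep(*press(0,.028,.1505),99.98)"
```

```text
t: 31.1
ee_pos: [0.5381, -0.0062, 0.151]
orientation: [3.141, 0.001, 1.742]
wrist_force: [0.3, -0.5, 0.8]
finger_gap: 0.405
finger_force: 59.9
t: 31.6
ee_pos: [0.5398, -0.0167, 0.1511]
orientation: [-3.142, 0.001, 1.744]
wrist_force: [0.1, -0.7, 0.0]
finger_gap: 0.404
finger_force: 59.9
t 31.6 pos [539.8 -16.7 151.1] rpy [-180.     0.    99.9] F [ 0.1 -0.7  0. ] gap 0.404 ff 59.9
 shift now [-26.7   0.1   0.6] turn [-0.     0.001 -0.001] shift after turn [-26.7   0.    0.6]
```

```bash
python3 -m creep '[[[0,0,0,-3,0,0,0.2],[0,0,0,-2,0,0.5,0.2],[0,0,0,0,0,0,0.2],[0,0,0,0,0,0,0.2],[0,0,0,0,0,0,0.2]]]'
python3 -m creep '[[[0,0,0,-2,0,0,0.2],[0,0,0,-2,0,0,0.2],[0,0,0,0,0,0,0.2],[0,0,0,0,0,0,0.2],[0,0,0,0,0,0,0.2]]]'
python3 -m creep '[[[0,0,0,-2,0,0,0.2],[0,0,0,-1,0,0,0.2],[0,0,0,0,0,0,0.2],[0,0,0,0,0,0,0.2],[0,0,0,0,0,0,0.2]]]'
```

```text
t: 32.1
ee_pos: [0.5408, -0.0211, 0.1511]
orientation: [3.141, -0.0, 1.744]
wrist_force: [0.1, 2.7, 5.2]
finger_gap: 0.409
finger_force: 60.4
t: 32.6
ee_pos: [0.5416, -0.0251, 0.151]
orientation: [3.141, -0.0, 1.744]
wrist_force: [-0.4, 2.7, 5.8]
finger_gap: 0.402
finger_force: 60.4
t: 33.1
ee_pos: [0.542, -0.028, 0.1511]
orientation: [3.141, -0.0, 1.744]
wrist_force: [-0.6, 1.6, 5.1]
finger_gap: 0.404
finger_force: 60.4
```

```bash
python3 -m creep '[[[0,0,0,-1.5,0,0,0.2],[0,0,0,-1.5,0,0,0.2],[0,0,0,0,0,0,0.2],[0,0,0,0,0,0,0.2],[0,0,0,0,0,0,0.2]]]'
python3 -m creep '[[[0,0,0,-1.5,0,0,0.2],[0,0,0,-1.5,0,0,0.2],[0,0,0,0,0,0,0.2],[0,0,0,0,0,0,0.2],[0,0,0,0,0,0,0.2]]]'
python3 -c "
from to import *
rep(*press(0,.028,.1505),99.98)"
```

```text
t: 33.6
ee_pos: [0.5426, -0.0309, 0.1511]
orientation: [3.141, -0.0, 1.744]
wrist_force: [-0.2, 1.9, 5.7]
finger_gap: 0.404
finger_force: 60.4
t: 34.1
ee_pos: [0.5431, -0.0339, 0.1511]
orientation: [3.141, -0.0, 1.744]
wrist_force: [-0.3, 2.5, 4.6]
finger_gap: 0.405
finger_force: 60.5
t 34.1 pos [543.1 -33.9 151.1] rpy [179.9  -0.   99.9] F [-0.3  2.5  4.6] gap 0.405 ff 60.5
 shift now [-9.2 -0.2  0.6] turn [ 0.001 -0.    -0.001] shift after turn [-9.2 -0.2  0.6]
```

```bash
python3 -m creep '[[[0,0,0,-1,0,0,0.2],[0,0,0,-1,0,0,0.2],[0,0,0,0,0,0,0.2],[0,0,0,0,0,0,0.2],[0,0,0,0,0,0,0.2]]]'
python3 -m creep '[[[0,0,0,-1,0,0,0.2],[0,0,0,-1,0,0,0.2],[0,0,0,0,0,0,0.2],[0,0,0,0,0,0,0.2],[0,0,0,0,0,0,0.2]]]'
python3 -m creep '[[[0,0,0,-1,0,0,0.2],[0,0,0,-1,0,0,0.2],[0,0,0,0,0,0,0.2],[0,0,0,0,0,0,0.2],[0,0,0,0,0,0,0.2]]]'
```

```text
t: 34.6
ee_pos: [0.5434, -0.0358, 0.1511]
orientation: [3.141, -0.0, 1.744]
wrist_force: [-0.7, 2.2, 5.2]
finger_gap: 0.404
finger_force: 60.5
t: 35.1
ee_pos: [0.5438, -0.0378, 0.1511]
orientation: [3.141, -0.0, 1.744]
wrist_force: [-1.1, 2.3, 4.8]
finger_gap: 0.402
finger_force: 60.5
t: 35.6
ee_pos: [0.5441, -0.0397, 0.1511]
orientation: [3.141, -0.0, 1.744]
wrist_force: [-0.0, 2.5, 5.3]
finger_gap: 0.402
finger_force: 60.5
```

```bash
python3 -m creep '[[[0,0,0,-1,0,0,0.2],[0,0,0,-0.5,0,0,0.2],[0,0,0,0,0,0,0.2],[0,0,0,0,0,0,0.2],[0,0,0,0,0,0,0.2]]]'
python3 -m creep '[[[0,0,0,-1,0,0,0.2],[0,0,0,-0.5,0,0,0.2],[0,0,0,0,0,0,0.2],[0,0,0,0,0,0,0.2],[0,0,0,0,0,0,0.2]]]'
python3 -c "
from to import *
rep(*press(0,.028,.1505),99.98)"
```

```text
t: 36.1
ee_pos: [0.5443, -0.0412, 0.1511]
orientation: [3.141, -0.0, 1.744]
wrist_force: [0.2, 2.2, 5.6]
finger_gap: 0.406
finger_force: 60.5
t: 36.6
ee_pos: [0.5446, -0.0427, 0.1511]
orientation: [3.141, -0.0, 1.744]
wrist_force: [-0.6, 2.0, 5.0]
finger_gap: 0.404
finger_force: 60.5
t 36.6 pos [544.6 -42.7 151.1] rpy [179.9  -0.   99.9] F [-0.6  2.   5. ] gap 0.404 ff 60.5
 shift now [-0.3 -0.2  0.6] turn [ 0.001 -0.    -0.001] shift after turn [-0.3 -0.2  0.6]
```

```bash
python3 -m creep '[[[0,0,0,-1,0,0,0.2],[0,0,0,-0.5,0,0,0.2],[0,0,0,0,0,0,0.2],[0,0,0,0,0,0,0.2],[0,0,0,0,0,0,0.2]]]'
python3 -m creep '[[[0,0,0,-1,0,0,0.2],[0,0,0,-0.5,0,0,0.2],[0,0,0,0,0,0,0.2],[0,0,0,0,0,0,0.2],[0,0,0,0,0,0,0.2]]]'
```

```text
t: 37.1
ee_pos: [0.5447, -0.0435, 0.1511]
orientation: [3.141, -0.002, 1.745]
wrist_force: [-0.5, 4.1, 5.6]
finger_gap: 0.402
finger_force: 60.5
t: 37.6
ee_pos: [0.5447, -0.044, 0.1511]
orientation: [3.14, -0.004, 1.746]
wrist_force: [0.1, 8.4, 6.9]
finger_gap: 0.403
finger_force: 60.6
```

```bash
python3 -m creep '[[[0,0,0,-0.3,0,0,0.2],[0,0,0,0,0,0,0.2],[0,0,0,0,0,0,0.2],[0,0,0,0,0,0,0.2],[0,0,0,0,0,0,0.2]]]'
python3 -m creep '[[[0,0,0,0,0,0,0.2],[0,0,0,0,0,0,0.2],[0,0,0,0,0,0,0.2],[0,0,0,0,0,0,0.2],[0,0,0,0,0,0,0.2]]]'
python3 - <<'E'
from bench import *
import cv2,numpy as np
from to import *
a=cv2.imread("pics/side0.png");b=cv2.cvtColor(camera("side"),cv2.COLOR_RGB2BGR);cv2.imwrite("pics/side9.png",b)
g=lambda i:cv2.cvtColor(i[110:180,285:325],cv2.COLOR_BGR2GRAY).astype(np.float32)
print("frame right part shift px",cv2.phaseCorrelate(g(a),g(b),cv2.createHanningWindow((40,70),cv2.CV_32F)))
rep(*press(0,.028,.1505),99.98)
E
```

```text
t: 38.1
ee_pos: [0.5447, -0.0441, 0.151]
orientation: [3.14, -0.005, 1.746]
wrist_force: [-1.3, 10.1, 7.9]
finger_gap: 0.4
finger_force: 60.7
t: 38.6
ee_pos: [0.5447, -0.044, 0.1511]
orientation: [3.14, -0.005, 1.746]
wrist_force: [-1.8, 9.6, 8.4]
finger_gap: 0.406
finger_force: 60.7
frame right part shift px ((0.1471960687689382, 0.02985398224433311), 1.0744206918610466)
t 38.65 pos [544.8 -44.  151.1] rpy [179.9  -0.3 100. ] F [-0.7  9.   7.1] gap 0.405 ff 60.7
 shift now [ 1.  -0.1  0.6] turn [ 0.001 -0.005  0.001] shift after turn [ 1.  -0.1  0.6]
```

```bash
python3 -c "
from bench import *
print(job_done())"
```

```text
the job is handed in; nothing more can be done
None
```

I laid two shims home on the shoe and slid the wedge in on top until it bound under the rail, about 9–10 N of push with the tip about 51 mm in. The frame showed no measurable shift, the gripper still holds the wedge, and the job is handed in; it returned no verdict.

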